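# Show the ball dish's tag to the bench scanner before weighing

## Robot

A 6-joint arm with a two-finger parallel gripper is mounted at the origin on the work surface. World frame = base frame: x ahead of the robot, y to its left, z up, the work surface at z = 0. Lengths are in m, angles in rad, forces in N, time in s.
With the tool pointing down it reaches from about 0.4 to 0.925 m from the base axis. Payload 3.4 kg.
Tool frame: the origin (TCP) lies between the finger pads; the fingertips stand 8 mm ahead of it and the grasp point (between the pads) lies 11 mm behind it; z points along the fingers, y is the line along which they close (so a half turn about z gives the same grasp; the last joint's range is limited). The gripper opens to 85 mm and grips with 20 to 120 N. Pads are 22 mm wide; open, the fingers measure 114 mm over their backs; the gripper's body (76 mm by 85 mm) begins 54 mm behind the grasp point. The pads swing forward as they close: fully open they stand 13 mm farther back than shut.
Start: joints at [-1.198, 0.307, 1.506, -0, 1.328, -0.073], TCP at [0.248, -0.519, 0.239] pointing down, gripper open.
Joint ranges: [-3.12, 3.12], [-1.05, 2.28], [0.14, 2.33], [-1.42, 4.57], [0.1, 2.73], [-2.68, 2.68]. Speed limits (rad/s): [2.57, 2.57, 3.14, 3.14, 3.14, 3.14].

## Interface

Orientations are given as a unit quaternion [w, x, y, z].
In Python, from rig import get_state, get_image, sign_off, regions_of gives the robot as it stands.
- The arm moves only by the tool send_rows, never from a script. Its argument "series" is a list that holds one entry, the list of rows, each a list of 5 numbers: the gripper command: -1 is fully open, 1 is shut, values between are in proportion, then the shift along the tool's x, y, z in m, then the turn about the tool's z in rad. In form: [[[hand, dx, dy, dz, roll], ...]]. A call has 1 to 20 rows; each row shifts and turns the commanded pose from where the row before left it, along the tool's axes as they then stand; what a row does not reach is not made up. A row lasts 1/12 s, in which the tool goes at most 41.7 mm and 7.16 degrees, less where a joint would pass 70% of its speed; a pose out of reach is approached as far as the arm can. A call is refused whole if a number of a shift passes 0.0417 or a number of a turn 0.125, either way. A call with a gripper value outside its range is refused whole. The fingers move at their own pace and stop on an object; "grip_force" is the grip in N (left out, the last holds). Time passes only in rows, so rows that do not move let the fingers close. It gives the time, the measured TCP pose, the force, the opening and the grip force at its end, in the units of the state.
- get_state(): the state, without advancing time (a new reading comes with each control period).
- get_image(name): name is "side" or "top" or "wrist"; returns a dict with "frame" (480x640x3 uint8, red, green, blue), "vfov" (degrees; the focal length in pixels is half the picture's height over the tangent of half this angle, whatever the lens; pixels are square), "cx", "cy" (the principal point, pixels), "D" ([k1, k2, p1, p2, k3] as OpenCV has them; the pictures are not rectified), "rvec" (rotation vector, rad) and "tvec" (3), from world to camera coordinates, as OpenCV has them. Camera axes: x right, y down, z forward; pixel columns grow to the right and rows downward; lengths in m; the calibration is good to about 2 mm. A picture is of the moment at which its call begins. There is no depth.
- sign_off(): hands the job in; it is judged then, once.
Trained networks look in a picture, given as the dict that the camera call returned (one of the last four; its "shot" number tells which), for a name from the list of things; names that differ only in an ending like _2 or _b are one class to them, and where a whole thing is asked for, a point or a joint stands for the part that bears it (a point fixed in the world has none). Each returns a list of dicts, best first, with "score" (0 to 1); they miss things now and then, are a little off and sometimes report something else, mostly with a low value. They report only what shows in the picture. A call takes as long as a camera call.
- regions_of(target, picture): "pixels" (480x640 bool, what is visible of it) and "position" ([column, row] in pixels, amid what is visible of it).
The state is a dict: "time": time; "joints": joint angles; "joint_velocities": joint speeds; "effort": joint torques, N m; "eef_pos": TCP position; "orientation": TCP orientation; "wrist_force": force on the tool from outside, world axes, zero at the start; "moment": the same for the moment, N m; "grip_width": opening from 0.0 (shut) to 1.0 (fully open); "grasp_force": force on a finger pad.
Only numpy, scipy, OpenCV 4.12 (cv2) and the standard library are available. Lean on these libraries where they do the work, as an engineer would, in place of code of your own. Each camera call takes 0.05 s, during which the arm holds its last target. There are 200 camera calls.

## Task

Take the blue weighing dish that has the steel ball in it by its black handle and lift it straight up off its cork pad, then turn it about a quarter turn so that its bar-code tag looks squarely into the bench scanner's window, and finish while still holding the dish there: tag centred on the window and about 8 cm in front of it, dish level and still. Move gently and keep the ball in the middle of the dish, always inside the white ring; do not touch the ball or the scanner, and leave the empty dish and the other things where they stand.

Things in the scene. Friction and masses are not known exactly. Their poses are not given: they have to be found in the camera images.
- dish_grip (a point): Centre of the black handle grip of the blue dish with the ball: a flat-sided bar 56 mm long (dish y), 14 mm wide (x), 18 mm high, atop a thin steel arch spanning the dish along y (legs 57 mm either side of its axis). On the dish's axis, 82 mm above its underside. Axes: x towards the tag, z up. The dish stands on a fixed cork pad 100 mm across, 8 mm thick, in one of two places.
- dish_middle (a point): Where the ball's centre is when it lies in the very middle of the dish: on its axis, 21 mm above its underside, 61 mm below the grip's centre. The dish is a shallow round pan 122 mm across, 180 to 310 g; its floor is flat for 10 mm around the axis, then rises at 10 degrees to the rim; a white ring of radius 30 mm is drawn on it.
- dish_tag (a point): Centre of the outer face of the dish's bar-code tag: a white card with dark bars, 36 mm wide and 26 mm high in an orange holder, upright on the rim, looking along the dish's +x. 65 mm out from the dish's axis and 22 mm above its underside (60 mm below the grip's centre). At the start it looks roughly along world +x.
- ball_center (a point): Centre of the loose polished steel ball, 30 mm in diameter, 110 g, near the middle of the dish. It rolls if the dish is tilted by more than about 4 degrees or is jerked.
- window (a point): Centre of the window of the fixed bench scanner: a light-grey head 60 mm deep, 84 wide, 94 high on a black stem and round foot (110 mm across), 198 mm high in all; dark window with a red stripe, centre 150 mm above the bench. The window looks along -x, z is up. The tag faces it squarely when the dish's x points the same way as this x and the tag is on the -x side.
- empty_grip (a point): Centre of the handle grip of a second, equal dish without a ball, on its own cork pad; leave it. Total height 99 mm above the bench with the pad. Axes as for the other dish.
- bottle: Brown bottle, 60 mm across, 150 mm high, at the back; origin at the centre of its underside. Leave it.
- mouse: Black computer mouse, 105 by 60 by 36 mm; origin at the centre of its underside. Leave it.
- weight: Brass knob weight, 36 mm across, 66 mm high; origin at the centre of its underside. Leave it.
- jar: Small clear jar, 56 mm across, 60 mm high; origin at the centre of its underside. Leave it.

How it is judged:
By the outcome, as a careful person would: the job done as asked, in the order asked, and still so for the second after the job is handed in, while the arm keeps its last pose, push and grip.
It also fails if it takes over 54 s, if anything falls off the work surface, if the arm or the gripper's body presses on something with over 40 N, if the wrist force passes 120 N, or if a joint passes its speed limit or range.

## Working session

There is one attempt and no reset: what is moved stays moved. The work goes in short steps, Python scripts to look and compute and a tool call to move; the robot and the scene stay as the last step left them, time stands still between calls to the robot, and variables do not carry over. Pictures are saved under pics/ and viewed, at most 10 in all, crops included, and the job is handed in when it is done.

Besides the shell and the picture viewer there is one more tool, called after "Emit:" as name(argument=value, ...) on one line, values as JSON. send_rows: Moves the arm, as the interface text tells. Its arguments: {"type":"object","properties":{"series":{"type":"array"},"grip_force":{"type":"number"}},"required":["series"]}

```bash
mkdir -p pics; cat > h.py <<'E'
import numpy as np, cv2
from rig import get_state, get_image, sign_off, regions_of
def K(im):
    f=240/np.tan(np.radians(im["vfov"])/2)
    return np.array([[f,0,im["cx"]],[0,f,im["cy"]],[0,0,1.]])
def ray(im,p):
    R=cv2.Rodrigues(np.array(im["rvec"],float))[0]; t=np.array(im["tvec"],float)
    n=cv2.undistortPoints(np.array([[p]],float),K(im),np.array(im["D"],float))[0,0]
    return -R.T@t, R.T@np.array([n[0],n[1],1])
def at_z(im,p,z):
    c,d=ray(im,p); return c+d*(z-c[2])/d[2]
def proj(im,P):
    return cv2.projectPoints(np.array(P,float).reshape(-1,3),np.array(im["rvec"],float),np.array(im["tvec"],float),K(im),np.array(im["D"],float))[0][:,0]
def tri(obs):
    A=0;b=0
    for im,p in obs:
        c,d=ray(im,p); d/=np.linalg.norm(d); M=np.eye(3)-np.outer(d,d); A=A+M;b=b+M@c
    return np.linalg.solve(A,b)
def save(im,n): cv2.imwrite("pics/"+n,im["frame"][:,:,::-1])
E
python3 - <<'E'
from h import *
np.set_printoptions(precision=4,suppress=True)
s=get_state();print(s)
ims={n:get_image(n) for n in("top","side","wrist")}
for n,i in ims.items(): save(i,n+"0.png")
Z=dict(dish_grip=.09,dish_middle=.029,dish_tag=.03,ball_center=.029,window=.15,empty_grip=.09,bottle=.075,mouse=.018,weight=.03,jar=.03)
for k,z in Z.items():
    for n,i in ims.items():
        for r in regions_of(k,i)[:3]:
            print(k,n,round(r["score"],2),np.array(r["position"]),int(r["pixels"].sum()),at_z(i,r["position"],z))
E
```

```text
{'time': 0.0, 'joints': array([-1.1975,  0.3076,  1.5077, -0.    ,  1.3284, -0.0735]), 'joint_velocities': array([-0.0008,  0.0019,  0.0009, -0.0009, -0.0019,  0.0002]), 'effort': array([ -0.0007, -45.7557, -25.1914,   0.0002,   0.0135,  -0.    ]), 'eef_pos': array([ 0.2482, -0.5179,  0.2384]), 'orientation': array([-0.001 ,  0.9751,  0.2216, -0.0002]), 'wrist_force': array([-0.0631, -0.6351, -0.344 ]), 'moment': array([ 0.0075, -0.0363, -0.0687]), 'grasp_force': 0.0, 'grip_width': 0.997887360919216}
dish_grip top 0.59 [332.8 228.4] 1994 [ 0.5559 -0.0541  0.09  ]
dish_grip top 0.27 [373.8 175.1] 721 [ 0.681  -0.1483  0.09  ]
dish_grip side 0.87 [310.  274.3] 1495 [0.542  0.0239 0.09  ]
dish_middle top 0.64 [332.7 229.2] 1952 [ 0.5628 -0.0534  0.029 ]
dish_middle side 0.77 [309.2 275.6] 1553 [ 0.5675 -0.0359  0.029 ]
dish_tag top 0.7 [332.4 229.5] 2015 [ 0.5619 -0.0527  0.03  ]
dish_tag side 0.92 [309.7 273.4] 1439 [ 0.5688 -0.0426  0.03  ]
ball_center top 0.57 [334.4 230.3] 62 [ 0.5601 -0.0576  0.029 ]
ball_center top 0.48 [333.6 231.7] 1984 [ 0.5567 -0.0556  0.029 ]
window top 0.7 [
[... 472 characters left out ...]

bottle top 0.51 [178.7 300. ] 520 [0.3905 0.2986 0.075 ]
bottle side 0.81 [274.  227.1] 1062 [ 0.6985 -0.1266  0.075 ]
bottle side 0.35 [310.3 275.8] 1454 [0.5458 0.0124 0.075 ]
mouse top 0.83 [504.3 312.6] 1163 [ 0.3671 -0.4597  0.018 ]
mouse side 0.68 [428.3 206.3] 643 [ 0.3652 -0.4492  0.018 ]
mouse wrist 0.77 [313.6  56.5] 7770 [ 0.3674 -0.4531  0.018 ]
weight top 0.63 [241.9 288.7] 214 [0.4178 0.1631 0.03  ]
weight side 0.61 [339.8 357.5] 469 [0.4193 0.1731 0.03  ]
weight side 0.28 [315.4 273.6] 88 [ 0.5559 -0.0469  0.03  ]
jar top 0.77 [178.6 302.4] 573 [0.3842 0.314  0.03  ]
jar top 0.46 [143.6 257.2] 2769 [0.492  0.4044 0.03  ]
jar side 0.86 [328.9 421.4] 1180 [0.3907 0.3174 0.03  ]
```

```bash
python3 -c "
import cv2,numpy as np
a=[cv2.imread('pics/%s0.png'%n) for n in('top','side')]
print([x.shape for x in a])"
```

```text
[(480, 640, 3), (480, 640, 3)]
```

View pics/top0.png

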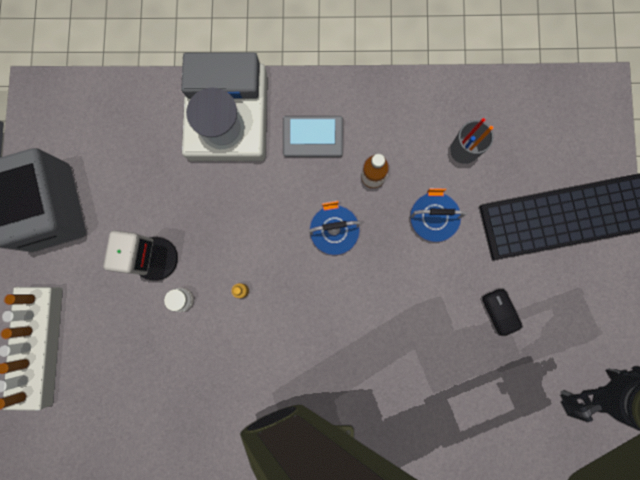

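View pics/side0.png

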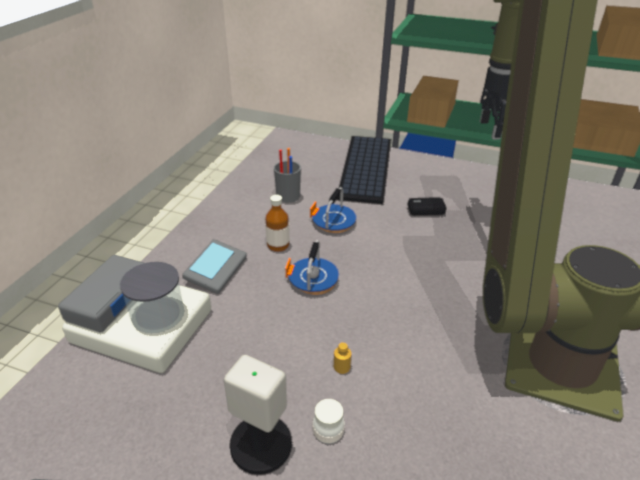

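The ball's dish is at top (333,229) and side (312,274), tag towards +x with a slight tilt. The empty dish is at top (437,217). The scanner is at top (140,255), its window facing about -y. Now I'll move above the ball's dish and look with the wrist camera.

Emit:
send_rows(series=[[[-1, 0.008, -0.005, 0, 0], [-1, 0.017, -0.01, 0, 0], [-1, 0.025, -0.015, 0, 0], [-1, 0.027, -0.016, 0, 0], [-1, 0.027, -0.016, 0, 0], [-1, 0.027, -0.016, 0, 0], [-1, 0.027, -0.016, 0, 0], [-1, 0.027, -0.016, 0, 0], [-1, 0.027, -0.016, 0, 0], [-1, 0.027, -0.016, 0, 0], [-1, 0.027, -0.016, 0, 0], [-1, 0.027, -0.016, 0, 0], [-1, 0.027, -0.016, 0, 0], [-1, 0.027, -0.016, 0, 0], [-1, 0.027, -0.016, 0, 0], [-1, 0.027, -0.016, 0, 0], [-1, 0.027, -0.016, 0, 0], [-1, 0.027, -0.015, 0, 0], [-1, 0.016, -0.01, 0, 0], [-1, 0.008, -0.005, 0, 0]]])

```text
time: 3.32
eef_pos: [0.5588, -0.0525, 0.2393]
orientation: [-0.0, 0.975, 0.223, 0.0]
wrist_force: [-0.1, -1.0, 0.4]
grip_width: 1.002
grasp_force: 0.0
```

Emit:
send_rows(series=[[[-1, 0, 0, 0, -0.1], [-1, 0, 0, 0, -0.12], [-1, 0, 0, 0, -0.12], [-1, 0, 0, 0, -0.12], [-1, 0, 0, 0, -0.12], [-1, 0, 0, 0, -0.12], [-1, 0, 0, 0, -0.12], [-1, 0, 0, 0, -0.12], [-1, 0, 0, 0, -0.12], [-1, 0, 0, 0, -0.12], [-1, 0, 0, 0, -0.08], [-1, 0, 0, 0, 0], [-1, 0, 0, 0, 0], [-1, 0, 0, 0, 0]]])

```text
time: 4.48
eef_pos: [0.5573, -0.0557, 0.2393]
orientation: [-0.0, 0.658, 0.753, -0.0]
wrist_force: [-0.2, 0.8, -0.6]
grip_width: 1.004
grasp_force: 0.0
```

```bash
python3 - <<'E'
from h import *
np.set_printoptions(precision=4,suppress=True)
s=get_state();print(s["time"],s["eef_pos"],s["orientation"],s["joints"])
ims={n:get_image(n) for n in("wrist","top","side")}
save(ims["wrist"],"w1.png")
for k,z in dict(dish_grip=.09,ball_center=.029,dish_tag=.03,dish_middle=.029).items():
    for n in ims:
        for r in regions_of(k,ims[n])[:2]: print(k,n,r["score"],r["position"],r["pixels"].sum(),at_z(ims[n],r["position"],z))
# crops of scanner
a=ims["top"]["frame"][210:310,80:200]; b=ims["side"]["frame"][340:480,200:320]
cv2.imwrite("pics/sc1.png",np.hstack([cv2.resize(a,(480,400),interpolation=2),cv2.resize(b,(320,400))])[:,:,::-1])
E
```

```text
4.4833 [ 0.5573 -0.0557  0.2393] [-0.0001  0.6583  0.7527 -0.0001] [-0.1749  0.2862  1.5372 -0.0001  1.3184 -0.3084]
dish_grip wrist 0.97 [329.6, 203.2] 11982 [ 0.5615 -0.0379  0.09  ]
dish_grip top 0.57 [327.2, 236.3] 826 [ 0.5376 -0.0414  0.09  ]
dish_grip side 0.58 [311.8, 274.2] 1474 [0.5385 0.0221 0.09  ]
dish_grip side 0.42 [316.1, 271.4] 66 [0.533  0.0098 0.09  ]
ball_center wrist 0.63 [337.4, 205.5] 222 [ 0.5726 -0.052   0.029 ]
ball_center wrist 0.5 [123.9, 469.0] 927 [ 0.3509 -0.4298  0.029 ]
dish_tag wrist 0.92 [332.2, 207.7] 12168 [ 0.5678 -0.0546  0.03  ]
dish_tag top 0.65 [323.4, 235.0] 803 [ 0.5484 -0.031   0.03  ]
dish_tag side 0.9 [310.9, 274.7] 1526 [ 0.5645 -0.0393  0.03  ]
dish_middle wrist 0.73 [328.0, 207.1] 12188 [ 0.5637 -0.0548  0.029 ]
dish_middle top 0.84 [321.8, 235.8] 760 [ 0.5465 -0.0271  0.029 ]
dish_middle side 0.78 [308.0, 272.7] 1509 [ 0.574  -0.0446  0.029 ]
```

View pics/w1.png

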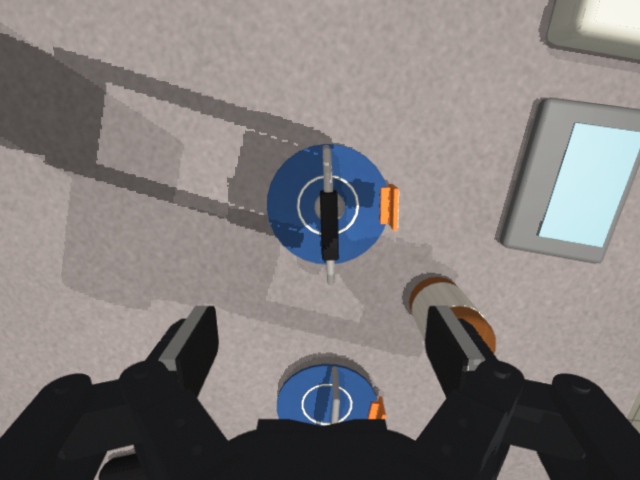

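View pics/sc1.png

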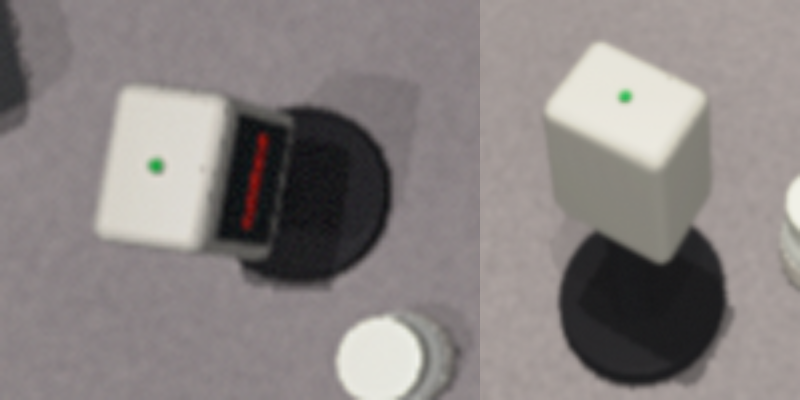

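Wrist: the bar runs (328,192)–(331,259), the ring is at about (328,206), the tag at (390,208) and the ball (partly hidden by the bar) in the ring. The crop shows the red window stripe, with the scanner turned a few degrees from +y. Next I'll measure both more precisely.

```bash
python3 - <<'E'
from h import *
np.set_printoptions(precision=4,suppress=True)
ims={n:get_image(n) for n in("wrist","top","side")}
w=ims["wrist"];f=w["frame"].astype(int)
def sub(m,r0,r1,c0,c1):
    z=np.zeros(m.shape,bool);z[r0:r1,c0:c1]=m[r0:r1,c0:c1];return z
bar=sub(f.max(2)<40,180,270,315,345)
ys,xs=np.nonzero(bar);print("bar",bar.sum(),xs.min(),xs.max(),ys.min(),ys.max())
(cx,cy),sz,a=cv2.minAreaRect(np.c_[xs,ys].astype(np.float32));box=cv2.boxPoints(((cx,cy),sz,a));print(cx,cy,sz,a)
B=np.array([at_z(w,p,.099) for p in box]);print(B, "centre",B.mean(0),np.linalg.norm(B-np.roll(B,1,0),axis=1))
ring=sub(f.min(2)>170,170,245,290,365);ys,xs=np.nonzero(ring)
e=cv2.fitEllipse(np.c_[xs,ys].astype(np.float32));print("ring",e,at_z(w,e[0],.0175))
org=sub((f[...,0]>180)&(f[...,2]<90),170,245,370,410);ys,xs=np.nonzero(org)
r=cv2.minAreaRect(np.c_[xs,ys].astype(np.float32));ob=cv2.boxPoints(r);print("tag",r,at_z(w,r[0],.04))
print(np.array([at_z(w,p,.043) for p in ob]))
t=ims["top"];g=t["frame"].astype(int)
red=sub((g[...,0]>120)&(g[...,1]<70)&(g[...,2]<70),230,290,130,165);ys,xs=np.nonzero(red)
print("red",xs.mean(),ys.mean(),at_z(t,(xs.mean(),ys.mean()),.15))
v=np.linalg.svd(np.c_[xs-xs.mean(),ys-ys.mean()])[2][0];print(v)
C=np.array([[125,88],[225,95],[205,250],[97,238]])/4+[80,210]
P=np.array([at_z(t,c,.198) for c in C]);print("head",P,np.linalg.norm(P-np.roll(P,1,0),axis=1))
hs=g[...,1];gr=sub((g[...,1]>g[...,0]+40),230,280,80,130);ys,xs=np.nonzero(gr);print("led",at_z(t,(xs.mean(),ys.mean()),.198))
foot=np.array([[155,236.5],[177,258],[145,277]]);
print("foot",[at_z(t,p,.01) for p in foot])
E
```

```text
bar 1038 320 336 190 259
328.0 224.5 (69.0, 16.0) 90.0
[[ 0.5526 -0.0266  0.099 ]
 [ 0.5647 -0.025   0.099 ]
 [ 0.5731 -0.081   0.099 ]
 [ 0.5601 -0.0827  0.099 ]] centre [ 0.5626 -0.0538  0.099 ] [0.0566 0.0123 0.0566 0.013 ]
ring ((327.26043701171875, 205.1304168701172), (58.059818267822266, 59.16398620605469), 66.21282958984375) [ 0.5637 -0.0552  0.0175]
tag ((387.85009765625, 208.3980712890625), (16.949007034301758, 40.85441207885742), 2.2025983333587646) [ 0.6199 -0.0457  0.04  ]
[[ 0.6142 -0.0656  0.043 ]
 [ 0.6085 -0.0269  0.043 ]
 [ 0.6241 -0.0253  0.043 ]
 [ 0.6304 -0.0641  0.043 ]]
red 143.66666666666666 251.83333333333334 [0.4942 0.3539 0.15  ]
[-0.1937  0.9811]
head [[0.5307 0.4031 0.198 ]
 [0.5273 0.351  0.198 ]
 [0.4474 0.3565 0.198 ]
 [0.4532 0.4124 0.198 ]] [0.078  0.0522 0.0801 0.0562]
led [0.4916 0.3859 0.198 ]
foot [array([0.5452, 0.3874, 0.01  ]), array([0.492, 0.33 , 0.01 ]), array([0.4449, 0.4067, 0.01  ])]
```

Emit:
send_rows(series=[[[-1, 0.0005, 0.003, 0.005, -0.015], [-1, 0, 0.0025, 0.01, 0], [-1, 0, 0, 0.015, 0], [-1, 0, 0, 0.018, 0], [-1, 0, 0, 0.02, 0], [-1, 0, 0, 0.02, 0], [-1, 0, 0, 0.02, 0], [-1, 0, 0, 0.018, 0], [-1, 0, 0, 0.014, 0], [-1, 0, 0, 0.01, 0], [-1, 0, 0, 0.006, 0], [-1, 0, 0, 0.003, 0], [0.3, 0, 0, 0, 0], [0.3, 0, 0, 0, 0], [0.3, 0, 0, 0, 0], [0.3, 0, 0, 0, 0], [0.3, 0, 0, 0, 0], [0.3, 0, 0, 0, 0]]], grip_force=30)

```text
time: 6.88
eef_pos: [0.5634, -0.0543, 0.0809]
orientation: [0.0, 0.652, 0.758, 0.0]
wrist_force: [-0.1, 0.0, -0.4]
grip_width: 0.346
grasp_force: 0.0
```

```bash
python3 - <<'E'
from h import *
np.set_printoptions(precision=4,suppress=True)
s=get_state();print(s["time"],s["eef_pos"],s["orientation"],s["wrist_force"])
w=get_image("wrist");save(w,"w2.png")
R=cv2.Rodrigues(np.array(w["rvec"],float))[0];print("cam",-R.T@np.array(w["tvec"]))
# expected pixels: tcp, fwd points
e=s["eef_pos"];a=2*np.arctan2(s["orientation"][2],s["orientation"][1]);ty=np.array([np.sin(a),-np.cos(a),0]);tx=np.array([np.cos(a),np.sin(a),0])
g=e+[0,0,.020]
print(proj(w,[g+tx*.028+ty*.007,g+tx*.028-ty*.007,g-tx*.028+ty*.007,g-tx*.028-ty*.007]))
E
```

```text
6.8833 [ 0.5634 -0.0543  0.0809] [0.0005 0.6518 0.7584 0.0003] [-0.0685  0.039  -0.3543]
cam [0.5508 0.0231 0.2158]
[[343.0439 275.7325]
 [302.5416 275.8112]
 [340.4399 406.0744]
 [304.9988 406.178 ]]
```

View pics/w2.png

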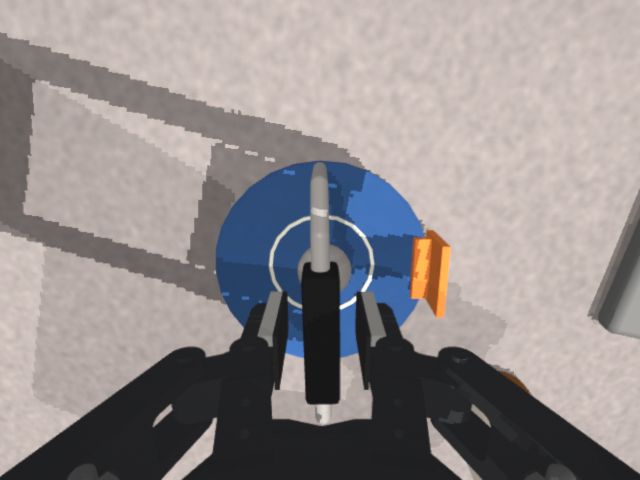

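The bar is centred between the fingers: it spans columns 302–339, and the pads are at 280 and 365. The ball sits in mid-ring behind it. I'll close gently.

Emit:
send_rows(series=[[[0.4, 0, 0, 0, 0], [0.45, 0, 0, 0, 0], [0.5, 0, 0, 0, 0], [0.54, 0, 0, 0, 0], [0.57, 0, 0, 0, 0], [0.6, 0, 0, 0, 0], [0.63, 0, 0, 0, 0], [0.66, 0, 0, 0, 0], [0.69, 0, 0, 0, 0], [0.72, 0, 0, 0, 0], [0.75, 0, 0, 0, 0], [0.8, 0, 0, 0, 0], [1, 0, 0, 0, 0], [1, 0, 0, 0, 0], [1, 0, 0, 0, 0], [1, 0, 0, 0, 0]]], grip_force=45)

```text
time: 8.27
eef_pos: [0.5633, -0.0542, 0.0804]
orientation: [0.0, 0.652, 0.758, 0.0]
wrist_force: [1.1, -0.3, 0.2]
grip_width: 0.154
grasp_force: 44.4
```

Emit:
send_rows(series=[[[1, 0, 0, -0.0005, 0], [1, 0, 0, -0.001, 0], [1, 0, 0, -0.002, 0], [1, 0, 0, -0.003, 0], [1, 0, 0, -0.004, 0], [1, 0, 0, -0.005, 0], [1, 0, 0, -0.006, 0], [1, 0, 0, -0.007, 0], [1, 0, 0, -0.007, 0], [1, 0, 0, -0.007, 0], [1, 0, 0, -0.006, 0], [1, 0, 0, -0.005, 0], [1, 0, 0, -0.004, 0], [1, 0, 0, -0.003, 0], [1, 0, 0, -0.002, 0], [1, 0, 0, -0.001, 0], [1, 0, 0, -0.0005, 0], [1, 0, 0, 0, 0]]])

```text
time: 9.77
eef_pos: [0.563, -0.0542, 0.1442]
orientation: [-0.0, 0.652, 0.758, -0.0]
wrist_force: [0.0, 0.2, -3.8]
grip_width: 0.156
grasp_force: 43.8
```

```bash
python3 - <<'E'
from h import *
np.set_printoptions(precision=4,suppress=True)
s=get_state();print(s["time"],s["eef_pos"],s["orientation"],s["wrist_force"],s["moment"],s["grip_width"],s["grasp_force"],s["joints"])
w=get_image("wrist");save(w,"w3.png")
E
```

```text
9.7667 [ 0.563  -0.0542  0.1442] [-0.0001  0.6517  0.7584 -0.0001] [ 0.0346  0.2463 -3.8213] [-0.0085 -0.012  -0.0583] 0.15601274260141768 43.826637268066406 [-0.1706  0.382   1.6548  0.      1.1051 -0.3217]
```

View pics/w3.png

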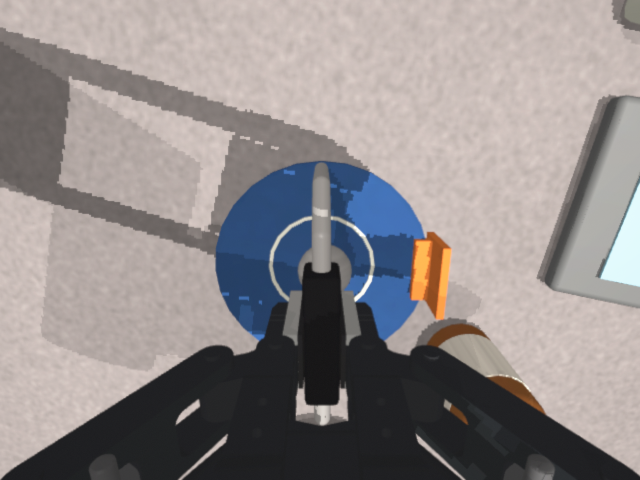

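The dish is up, with 3.8 N on the wrist and the ball still central. I'll keep lifting straight up, then turn it in place.

Emit:
send_rows(series=[[[1, 0, 0, -0.001, 0], [1, 0, 0, -0.002, 0], [1, 0, 0, -0.004, 0], [1, 0, 0, -0.006, 0], [1, 0, 0, -0.008, 0], [1, 0, 0, -0.01, 0], [1, 0, 0, -0.012, 0], [1, 0, 0, -0.012, 0], [1, 0, 0, -0.012, 0], [1, 0, 0, -0.012, 0], [1, 0, 0, -0.012, 0], [1, 0, 0, -0.012, 0], [1, 0, 0, -0.012, 0], [1, 0, 0, -0.012, 0], [1, 0, 0, -0.01, 0], [1, 0, 0, -0.008, 0], [1, 0, 0, -0.006, 0], [1, 0, 0, -0.003, 0], [1, 0, 0, -0.001, 0], [1, 0, 0, -0.0005, 0]]])

```text
time: 11.48
eef_pos: [0.5629, -0.0542, 0.2996]
orientation: [-0.0, 0.652, 0.758, -0.0]
wrist_force: [-0.8, 0.3, -4.8]
grip_width: 0.155
grasp_force: 43.9
```

Emit:
send_rows(series=[[[1, 0, 0, 0, -0.005], [1, 0, 0, 0, -0.01], [1, 0, 0, 0, -0.015], [1, 0, 0, 0, -0.02], [1, 0, 0, 0, -0.025], [1, 0, 0, 0, -0.03], [1, 0, 0, 0, -0.035], [1, 0, 0, 0, -0.04], [1, 0, 0, 0, -0.045], [1, 0, 0, 0, -0.05], [1, 0, 0, 0, -0.05], [1, 0, 0, 0, -0.05], [1, 0, 0, 0, -0.05], [1, 0, 0, 0, -0.05], [1, 0, 0, 0, -0.05], [1, 0, 0, 0, -0.05], [1, 0, 0, 0, -0.05], [1, 0, 0, 0, -0.05], [1, 0, 0, 0, -0.05], [1, 0, 0, 0, -0.05]]])

```text
time: 13.15
eef_pos: [0.563, -0.0542, 0.2997]
orientation: [-0.0, 0.315, 0.949, -0.0]
wrist_force: [0.6, -0.1, -3.6]
grip_width: 0.156
grasp_force: 43.8
```

Emit:
send_rows(series=[[[1, 0, 0, 0, -0.05], [1, 0, 0, 0, -0.05], [1, 0, 0, 0, -0.05], [1, 0, 0, 0, -0.05], [1, 0, 0, 0, -0.05], [1, 0, 0, 0, -0.05], [1, 0, 0, 0, -0.05], [1, 0, 0, 0, -0.045], [1, 0, 0, 0, -0.04], [1, 0, 0, 0, -0.035], [1, 0, 0, 0, -0.03], [1, 0, 0, 0, -0.025], [1, 0, 0, 0, -0.02], [1, 0, 0, 0, -0.01], [1, 0, 0, 0, -0.005], [1, 0, 0, 0, 0], [1, 0, 0, 0, 0]]])

```text
time: 14.57
eef_pos: [0.5631, -0.0542, 0.2998]
orientation: [-0.0, 0.042, 0.999, -0.0]
wrist_force: [-0.7, -0.4, -3.3]
grip_width: 0.156
grasp_force: 43.8
```

Emit:
send_rows(series=[[[1, 0.0005, 0.001, 0, 0], [1, 0.001, 0.002, 0, 0], [1, 0.0015, 0.003, 0, 0], [1, 0.002, 0.004, 0, 0], [1, 0.0025, 0.005, 0, 0], [1, 0.003, 0.006, 0, 0], [1, 0.0035, 0.007, 0, 0], [1, 0.004, 0.008, 0, 0], [1, 0.0045, 0.009, 0, 0], [1, 0.0045, 0.01, 0, 0], [1, 0.0045, 0.01, 0, 0], [1, 0.0045, 0.01, 0, 0], [1, 0.0045, 0.01, 0, 0], [1, 0.0045, 0.01, 0, 0], [1, 0.0045, 0.01, 0, 0], [1, 0.0045, 0.01, 0, 0]]])

```text
time: 15.9
eef_pos: [0.5186, 0.0661, 0.2998]
orientation: [0.0, 0.042, 0.999, 0.0]
wrist_force: [0.7, 0.6, -4.1]
grip_width: 0.155
grasp_force: 43.8
```

Emit:
send_rows(series=[[[1, 0.0045, 0.01, 0, 0], [1, 0.0045, 0.01, 0, 0], [1, 0.0045, 0.01, 0, 0], [1, 0.0045, 0.01, 0, 0], [1, 0.0045, 0.01, 0, 0], [1, 0.0045, 0.01, 0, 0], [1, 0.0045, 0.01, 0, 0], [1, 0.0045, 0.009, 0, 0], [1, 0.004, 0.008, 0, 0], [1, 0.0035, 0.007, 0, 0], [1, 0.003, 0.006, 0, 0], [1, 0.0025, 0.005, 0, 0], [1, 0.002, 0.004, 0, 0], [1, 0.0015, 0.003, 0, 0], [1, 0.001, 0.002, 0, 0], [1, 0.0005, 0.001, 0, 0], [1, 0, 0, 0, 0], [1, 0, 0, 0, 0]]])

```text
time: 17.4
eef_pos: [0.475, 0.1839, 0.2998]
orientation: [0.0, 0.042, 0.999, -0.0]
wrist_force: [-0.3, 0.4, -3.5]
grip_width: 0.154
grasp_force: 43.9
```

```bash
python3 - <<'E'
from h import *
np.set_printoptions(precision=4,suppress=True)
s=get_state();print(s["time"],s["eef_pos"],s["orientation"],s["wrist_force"],s["joints"])
w=get_image("wrist");save(w,"w4.png")
f=w["frame"].astype(int)
red=(f[...,0]>120)&(f[...,1]<70)&(f[...,2]<70)
n,l,st,c=cv2.connectedComponentsWithStats(red.astype(np.uint8))
for i in range(1,n):
    if st[i,4]>30: print(st[i],c[i],at_z(w,c[i],.15))
E
```

```text
17.4 [0.475  0.1839 0.2998] [ 0.0001  0.0425  0.9991 -0.0001] [-0.2997  0.4166 -3.4827] [ 0.2866  0.1715  1.5391 -0.0003  1.4309 -1.1992]
[523 193  17  60 306] [531.1307 221.817 ] [0.488  0.3555 0.15  ]
```

View pics/w4.png

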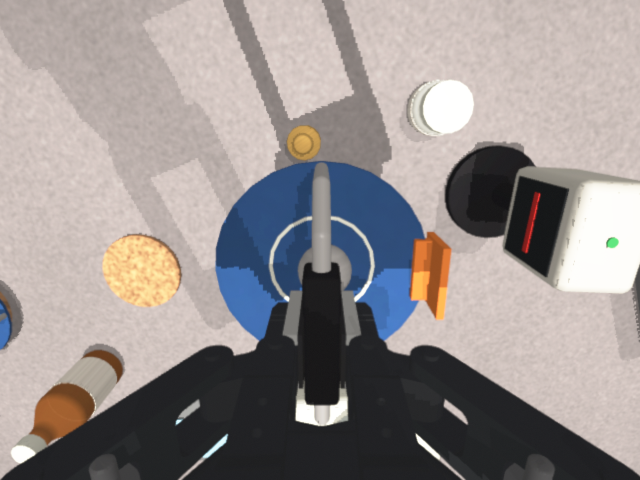

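The ball is still in mid-ring (325,262). The tag is at (430,270), and the scanner window at (530,225) has its red stripe running (538,193)–(524,252). I'll get the yaw from the stripe and the head's edges.

```bash
python3 - <<'E'
from h import *
np.set_printoptions(precision=4,suppress=True)
w=get_image("wrist");f=w["frame"].astype(int)
red=(f[...,0]>120)&(f[...,1]<70)&(f[...,2]<70);red[:,:480]=0
ys,xs=np.nonzero(red);P=np.array([at_z(w,p,.15) for p in np.c_[xs,ys]])[:,:2]
v=np.linalg.svd(P-P.mean(0))[2][0];v*=np.sign(v[0]);print("stripe x_s ang",90+np.degrees(np.arctan2(v[1],v[0])),"len",np.ptp(P@v))
m=(f.min(2)>200);m[:,:500]=0;m[:150]=0;m[310:]=0
n,l,st,c=cv2.connectedComponentsWithStats(m.astype(np.uint8));i=1+np.argmax(st[1:,4]);ys,xs=np.nonzero(l==i)
# front top edge: leftmost bright per row
E=np.array([[xs[ys==r].min(),r] for r in range(195,272)])
Q=np.array([at_z(w,p,.198) for p in E])[:,:2]
v=np.linalg.svd(Q-np.median(Q,0))[2][0];v*=np.sign(v[0]);print("edge",E[::12].tolist(),Q[::12],90+np.degrees(np.arctan2(v[1],v[0])))
dark=(f.max(2)<60)|red;dark[:, :503]=0;dark[:,575:]=0;dark[:165]=0;dark[290:]=0
n,l,st,c=cv2.connectedComponentsWithStats(dark.astype(np.uint8))
# window outline from image: rows/cols
for i in range(1,n):
    if st[i,4]>500:
        ys,xs=np.nonzero(l==i);h=cv2.convexHull(np.c_[xs,ys].astype(np.float32))
        print(st[i],cv2.approxPolyDP(h,5,True)[:,0].tolist())
for k in [r for r in regions_of("window",w)][:2]: print(k["score"],k["position"])
E
```

```text
stripe x_s ang 83.20016159888726 len 0.05037942219710395
edge [[581, 195], [578, 207], [575, 219], [571, 231], [569, 243], [565, 255], [561, 267]] [[0.4566 0.3598]
 [0.4647 0.3588]
 [0.4731 0.3579]
 [0.4815 0.3562]
 [0.4903 0.3559]
 [0.4991 0.3541]
 [0.5081 0.3524]] 81.75425232394028
[503 165  31  69 584] [[533.0, 165.0], [503.0, 233.0], [503.0, 165.0]]
[ 505  177   64   99 3900] [[520.0, 177.0], [568.0, 190.0], [546.0, 275.0], [505.0, 248.0]]
0.88 [555.2, 214.3]
```

Emit:
send_rows(series=[[[1, 0, 0.0005, 0.001, 0.001], [1, 0.0003, 0.001, 0.002, 0.002], [1, 0.0004, 0.0015, 0.003, 0.003], [1, 0.0005, 0.002, 0.004, 0.003], [1, 0.0005, 0.002, 0.006, 0.003], [1, 0.0005, 0.002, 0.007, 0.003], [1, 0.0005, 0.002, 0.008, 0.003], [1, 0.0005, 0.002, 0.008, 0.003], [1, 0.0005, 0.002, 0.008, 0.003], [1, 0.0005, 0.002, 0.008, 0.003], [1, 0.0005, 0.002, 0.008, 0.003], [1, 0.0005, 0.002, 0.008, 0.003], [1, 0.0005, 0.002, 0.007, 0.003], [1, 0.0005, 0.0015, 0.006, 0.002], [1, 0.0003, 0.001, 0.005, 0.001], [1, 0, 0.0006, 0.004, 0.001], [1, 0, 0.0005, 0.003, 0], [1, 0, 0, 0.002, 0], [1, 0, 0, 0.001, 0], [1, 0, 0, 0.0004, 0]]])

```text
time: 19.22
eef_pos: [0.4714, 0.2112, 0.2004]
orientation: [0.0, 0.062, 0.998, 0.0]
wrist_force: [-0.5, 0.6, -2.8]
grip_width: 0.156
grasp_force: 43.9
```

Emit:
send_rows(series=[[[1, 0, 0, 0, 0], [1, 0, 0, 0, 0], [1, 0, 0, 0, 0], [1, 0, 0, 0, 0], [1, 0, 0, 0, 0], [1, 0, 0, 0, 0]]])

```text
time: 19.72
eef_pos: [0.4713, 0.2113, 0.2005]
orientation: [0.0, 0.062, 0.998, 0.0]
wrist_force: [-1.2, -0.2, -3.6]
grip_width: 0.153
grasp_force: 43.9
```

```bash
python3 - <<'E'
from h import *
np.set_printoptions(precision=4,suppress=True)
s=get_state();print(s["time"],s["eef_pos"],s["orientation"],s["wrist_force"],s["moment"])
a=2*np.arctan2(s["orientation"][2],s["orientation"][1]);ty=np.array([np.sin(a),-np.cos(a),0]);tx=-np.array([-np.cos(a),-np.sin(a),0])
print("yaw",np.degrees(np.arctan2(ty[1],ty[0])))
tag=s["eef_pos"]+[0,0,.0097]+ty*.065-[0,0,.06];print("tag",tag,"to window",np.array([.489,.355,.15])-tag,(np.array([.489,.355,.15])-tag)@ty,(np.array([.489,.355,.15])-tag)@tx)
w=get_image("wrist");t=get_image("top");d=get_image("side")
print(proj(t,[tag,[.489,.355,.15]]))
x=cv2.resize(t["frame"][190:310,90:290],(400,240),interpolation=2);y=cv2.resize(d["frame"][280:480,180:380],(400,400))
W=w["frame"]
c=np.zeros((600,800,3),np.uint8);c[:240,:400]=x;c[240:600,:360]=cv2.resize(y,(360,360));c[:300,400:]=cv2.resize(W,(400,300))
cv2.imwrite("pics/end.png",c[:,:,::-1])
E
```

```text
19.7167 [0.4713 0.2113 0.2005] [0.0001 0.0624 0.9981 0.0001] [-1.2097 -0.1787 -3.6062] [-0.0468  0.032  -0.0195]
yaw 82.84850712743211
tag [0.4794 0.2758 0.1502] to window [ 0.0096  0.0792 -0.0002] 0.07980972044818813 0.0003217559378993553
[[179.2894 258.8821]
 [143.0253 254.2383]]
```

View pics/end.png

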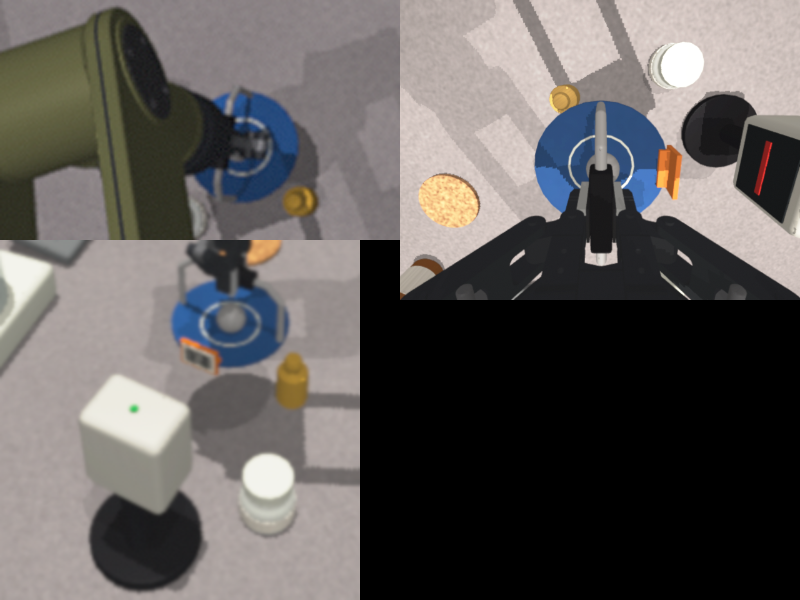

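The ball sits in mid-ring in both views. The tag faces the window, with computed values of 80 mm in front, sideways offset under 1 mm and height 0.150 m. The arm is still, so I'm handing in.

```bash
python3 -c "
from rig import sign_off
print(sign_off())"
```

```text
the job is handed in; nothing more can be done
None
```

I handed the job in at about 20 s with the arm still holding the ball's dish: tag facing the scanner window, about 80 mm in front and centred by my measurements, ball in the middle of the ring.

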